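Load a gel cassette under the spring clip of a reading stand

TASK

Hold the blue bar of the spring clip down with one fingertip so that its red jaw lifts, and, while holding it, push the green gel cassette along its track with the other fingertip until it is fully home against the end stop. Then let the bar up so that the red jaw clamps the cassette, and leave everything clear. Push only: do not pick the cassette up, and leave the other things on the bench where they are.

Things in the scene. Friction and masses are not known exactly. Their poses are not given: they have to be found in the camera images.
- stand: Grey reading stand fixed to the bench, base plate 182 x 137 x 12 mm. Origin: on the bench under the middle line of its track; plate from x -110 to +72, y -40.5 to +96.5 mm; its top, the track floor, at z 12 mm. x is the way the cassette is pushed, z up. Two dark rails (inner faces y +/-31.5 mm, tops z 20 mm) guide the cassette. The track is open at its -x end.
- home (a point): Point on the track floor, at x +20, y 0, z 12 mm of the stand, axes as the stand's. The cassette's origin is here when it is fully home, its front edge against the dark end stop (near face at stand x +60 mm, top at z 24 mm).
- cassette: Green gel cassette, loose in the track: plate 80 (x) x 60 (y) x 8 mm with a pale pane; along its rear (-x) edge a white upright rim 6 mm thick, 60 mm wide, top 24 mm above the underside. Origin: middle of its underside; axes parallel to the stand's. About 120 g. Starts 36 to 50 mm short of home, its front edge 6 to 20 mm before the red jaw.
- push_face (a point): Middle of the outer (rear, -x) face of the cassette's white rim, 40 mm behind the cassette's origin and 16 mm above its underside: where to push.
- clip (a joint): Rotation (rad) of the sprung clip: 0 at rest, 0.42 with the bar fully down. Pressing the blue bar raises the red jaw. At 0 the jaw is 3 mm above the track floor and blocks the cassette; above about 0.17 the cassette's plate passes beneath; clamping the cassette it reads 0.10 to 0.17. About 3 N on the bar starts it, 6 N holds it at 0.33; it springs back when let go.
- bar_top (a point): The clip's blue press bar: 100 mm along the stand's x (-105 to -5 mm), 28 mm wide (y +60 to +88 mm), 6 mm thick, top z 38 mm at rest. Press it anywhere; a fingertip may slide along it. Its middle sinks 29 mm per rad (10 mm at 0.33: top at z 28, lower than the rim's top at z 36, so fingertips at one height can hold it and push). The point: middle of its top.
- jaw_foot (a point): The clip's jaw: a steel arm 12 mm wide over the track with a red foot 12 x 12 x 15 mm pointing down, at stand x +30 to +42, y +1 to +13 mm. Turns with the clip about the pivot rod (8 mm thick, along x from -107 to +57 mm at y +45, z 30 mm, on brackets up to z 36 mm), which runs between track and blue bar. The point: middle of the foot's underside.
- spare_cassette: Bystander: orange cassette of the same 80 x 60 mm shape with an upright rim 24 mm high, on the bench to the right of the stand. Leave it. Origin: middle of its underside.
- dye_jar: Bystander: small amber jar, 44 mm across, 55 mm high, beyond the stand. Origin: middle of its underside.
- tip_box: Bystander: blue box with a clear lid, 70 x 100 x 57 mm. Origin: middle of its underside.
- comb: Bystander: flat yellow gel comb, 80 mm long, 10 mm high, left of the stand. Origin: middle of the underside of its back.
- buffer_bottle: Bystander: clear bottle with a blue cap, 70 mm across, 170 mm high, at the right. Origin: middle of its underside.
- beaker: Bystander: glass beaker, 70 mm across, 90 mm high, at the left. Origin: middle of its underside.
- stain_bottle: Bystander: amber bottle with a black cap, 56 mm across, 130 mm high, at the right. Origin: middle of its underside.
Things that resemble listed ones, but are neither listed nor needed, are in the scene too. There is more than one size of the cassette; the job needs the middle-sized. There is more than one size of the stand; the one meant has the size given above.

How it is judged:
On the way, in this order (a step that is already met when the one before it is completed fails the run):
1. a fingertip holds the blue bar down, the jaw lifted, before the cassette has gone under it (value of joint clip above 0.17 rad and contact force between the fingers and clip above 0.5 N and x of cassette in the frame of home below -0.024 m), for 0.1 s.
2. with the bar still held down by a fingertip, the other pushes the cassette's front edge under and past the jaw (value of joint clip above 0.17 rad and contact force between the fingers and clip above 0.5 N and x of cassette in the frame of home above -0.018 m and contact force between the fingers and cassette above 0.1 N), for 0.1 s.
At the end, for the whole second after the job is handed in: the cassette lies flat in the track within 3 mm of fully home, at rest, with the jaw pressing on it (more than 0.5 N, clip joint between 0.07 and 0.2 rad) and the bar let go (x of cassette in the frame of home between -0.003 and 0.003 m and y of cassette in the frame of home between -0.004 and 0.004 m and z of cassette in the frame of home below 0.003 m and angle between the x axis of cassette and the x axis of stand, either way round below 0.06 rad and value of joint clip between 0.07 and 0.2 rad and contact force between clip and cassette above 0.5 N and contact force between the fingers and clip below 0.05 N and linear speed of cassette below 0.01 m/s); the robot touches nothing.
It fails at once if the cassette is lifted (more than 8 mm off the track floor) or tipped (more than 0.2 rad) (z of cassette in the frame of home above 0.008 m or angle between cassette's own z axis and vertical above 0.2 rad).
It fails at once if a bystander is moved by more than 20 mm or tipped over (distance of any of spare_cassette, dye_jar, tip_box, comb, buffer_bottle, beaker, stain_bottle from where it was at the start of the episode above 0.02 m or angle between any of spare_cassette, dye_jar, tip_box, comb, buffer_bottle, beaker, stain_bottle's own z axis and vertical above 0.4 rad).
It also fails if it takes over 45 s, if anything falls off the work surface, if the arm or the gripper's body presses on something with over 40 N, if the wrist force passes 120 N, or if a joint passes its speed limit or range.

ROBOT

A 7-joint arm with a two-finger parallel gripper is mounted at the origin on the work surface. World frame = base frame: x ahead of the robot, y to its left, z up, the work surface at z = 0. Lengths are in m, angles in rad, forces in N, time in s.
With the tool pointing down it reaches from about 0.4 to 0.85 m from the base axis. Payload 10.4 kg.
Tool frame: the origin (TCP) lies on the centre line of the jaws, within the pads' length; the fingertips stand 14 mm ahead of it and the grasp point (between the pads) lies 5 mm behind it (manip.tip_reach is the distance from the TCP to the fingertips, in m); z points along the fingers, y is the line along which they close (so a half turn about z gives the same grasp; the last joint's range is limited). The gripper opens to 85 mm and grips with 20 to 120 N. Pads are 22 mm wide; open, the fingers measure 114 mm over their backs; the gripper's body (76 mm by 85 mm) begins 54 mm behind the grasp point. The pads swing forward as they close: fully open they stand 13 mm farther back than shut.
Start: joints at [-1.188, 0.332, -0.065, 1.46, 0.022, 1.35, -0.088], TCP at [0.247, 0.574, 0.245] pointing down, gripper open.
Joint ranges: [-2.6, 2.6], [-0.5, 2.12], [-1.47, 1.34], [0.16, 2.42], [-1.27, 4.41], [0.06, 2.06], [-2.6, 2.6]. Speed limits (rad/s): [2.22, 2.22, 2.79, 2.79, 3.14, 3.14, 3.14].

INTERFACE

Orientations are given as a unit quaternion [x, y, z, w].
In Python, from workcell import manip gives the robot as it stands.
- The arm moves only by the shell command python3 -m pendant 'ROWS' [FORCE]. ROWS is JSON, a list of rows, each a list of 7 numbers: the shift along the tool's x, y, z in units of 50 mm (1.0 is 50 mm), then the turn, a rotation vector about the tool's x, y, z in units of 8 degrees (1.0 is 8 degrees), then the opening, from -1 (shut) to 1 (fully open), so that 0 is half open. In form: [[dx, dy, dz, ax, ay, az, jaw], ...]. A call has exactly 10 rows; each row is the pose to reach, as a shift and turn from the pose commanded when the call began, along the tool's axes at that moment; what a row does not reach only later rows make up. A row lasts 1/8 s, in which the tool goes at most 62.5 mm and 10.7 degrees, less where a joint would pass 70% of its speed; a pose out of reach is approached as far as the arm can. A call with a gripper value outside its range is refused whole. The fingers move at their own pace and stop on an object; FORCE is the grip in N (left out, the last holds). Time passes only in rows, so rows that repeat a pose let the fingers close, or fill a call up. It gives the time, the measured TCP pose, the force, the opening and the grip force at its end, in the units of the state.
- manip.get_obs(): the state, without advancing time (a new reading comes with each control period).
- manip.camera(name): name is "side" or "top"; returns (picture, depth): 480x640x3 uint8, red, green, blue; 480x640 float32, m along the optical axis (not along the pixel's ray), 0 where there is no reading.
- manip.get_calibration(name): a dict with "fx", "fy", "cx", "cy" (pixels), "xyz" and "orientation" of the camera in the world. Camera axes: x right, y up, looking along -z (the intrinsics and any distortion apply to the point x, -y, -z); pixel columns grow to the right and rows downward; lengths in m; the calibration is good to about 2 mm. A picture is of the moment at which its call begins. get_calibration takes no time and is no camera call.
- manip.hand_in(): hands the job in; it is judged then, once.
Trained networks look in the newest picture that a camera, given by its name, has taken for a name from the list of things; names that differ only in an ending like _2 or _b are one class to them, and where a whole thing is asked for, a point or a joint stands for the part that bears it (a point fixed in the world has none). Each returns a list of dicts, best first, with "p" (0 to 1); they miss things now and then, are a little off and sometimes report something else, mostly with a low value. They report only what shows in the picture. A call takes as long as a camera call. They do not tell look-alikes from the thing itself.
- manip.find_in(thing, camera): "box" ([left, top, right, bottom] in pixels, round what is visible of it).
- manip.trace(thing, camera): "pixels" (480x640 bool, what is visible of it) and "box" ([left, top, right, bottom] in pixels, round what is visible of it).
- manip.tip_of(thing, camera): "pixel" ([column, row] in pixels: a listed point, or the origin of a listed thing).
The state is a dict: "clock": time; "joint_pos": joint angles; "joint_velocities": joint speeds; "tau": joint torques, N m; "position": TCP position; "ee_rot": TCP orientation; "ft_force": force on the tool from outside, world axes, zero at the start; "torque": the same for the moment, N m; "grip_width": opening from 0.0 (shut) to 1.0 (fully open); "grasp_force": force on a finger pad.
Only numpy, scipy, OpenCV 4.12 (cv2) and the standard library are available. Lean on these libraries where they do the work, as an engineer would, in place of code of your own. Each camera call takes 0.05 s, during which the arm holds its last target. There are 200 camera calls.

## Working session

There is one attempt and no reset: what is moved stays moved. The work goes in short steps, Python scripts to look and compute and a shell command to move; the robot and the scene stay as the last step left them, time stands still between calls to the robot, and variables do not carry over. Pictures are saved under pics/ and viewed, at most 10 in all, crops included, and the job is handed in when it is done.

```bash
mkdir -p pics; cat > h.py <<'E'
import numpy as np, cv2
from workcell import manip
from scipy.spatial.transform import Rotation as R
def snap(n):
    im,d=manip.camera(n); return im,d,manip.get_calibration(n)
def w(px,d,c):
    # pixels (N,2) col,row -> world
    px=np.atleast_2d(px).astype(float); z=d[px[:,1].round().astype(int),px[:,0].round().astype(int)]
    return wz(px,z,c)
def wz(px,z,c):
    p=np.c_[(px[:,0]-c['cx'])/c['fx']*z,-(px[:,1]-c['cy'])/c['fy']*z,-z]
    return R.from_quat(c['orientation']).apply(p)+c['xyz']
def proj(P,c):
    q=R.from_quat(c['orientation']).inv().apply(np.atleast_2d(P)-c['xyz'])
    return np.c_[c['cx']+c['fx']*q[:,0]/-q[:,2], c['cy']-c['fy']*q[:,1]/-q[:,2]]
E
python3 - <<'E'
from h import *
o=manip.get_obs();print(o['clock'],o['position'],o['ee_rot'],manip.tip_reach)
for n in('top','side'):
    im,d,c=snap(n);print(n,c)
    cv2.imwrite(f'pics/{n}0.png',im[:,:,::-1]);np.savez(f'{n}0.npz',im=im,d=d)
    for t in('stand','cassette','clip','spare_cassette'):
        for r in manip.find_in(t,n)[:4]: print(t,np.round(r['box']),round(r['p'],2))
    for t in('home','push_face','bar_top','jaw_foot'):
        for r in manip.tip_of(t,n)[:3]: print(t,np.round(r['pixel'],1),round(r['p'],2),np.round(w(r['pixel'],d,c),4))
E
```

```text
0.0 [0.24660226 0.57390719 0.24450317] [ 2.01538783e-01  9.79480274e-01 -7.06686125e-04 -1.15545677e-04] 0.014
top {'fx': 492.43220579245036, 'fy': 492.43220579245036, 'cx': 326.2937568041594, 'cy': 243.43036241356964, 'xyz': array([ 0.42453667, -0.0799918 ,  1.56336073]), 'orientation': array([ 0.03976367, -0.02982007, -0.7005001 ,  0.71191939])}
stand [207. 264. 273. 343.] 0.91
stand [261. 189. 293. 232.] 0.64
stand [318. 219. 369. 277.] 0.55
cassette [327. 295. 355. 335.] 0.85
cassette [343. 235. 362. 262.] 0.67
cassette [377. 283. 399. 300.] 0.54
clip [326. 224. 355. 277.] 0.89
clip [210. 272. 256. 341.] 0.85
clip [262. 195. 282. 230.] 0.58
spare_cassette [381. 236. 401. 260.] 0.98
home [255.9 284.5] 0.92 [[0.4443 0.1617 0.0165]]
home [282.2 202.6] 0.65 [[0.7068 0.0864 0.0105]]
home [351.  236.6] 0.62 [[ 0.5992 -0.1344  0.0236]]
push_face [337.1 298.2] 0.76 [[ 0.4061 -0.0934  0.0318]]
push_face [346.7 255.8] 0.71 [[ 0.5388 -0.1217  0.0198]]
push_face [399.8 291.5] 0.66 [[ 0.43   -0.2908  0.0023]]
bar_top [327.6 261.6] 0.88 [[ 0.5188 -0.0622  0.0331]]
bar_top [219.1 314.5] 0.85 [[
[... 786 characters left out ...]
ip [275. 186. 315. 202.] 0.8
spare_cassette [347. 268. 382. 293.] 0.73
spare_cassette [282. 225. 341. 262.] 0.57
home [313.3 192.8] 0.83 [[0.7205 0.0858 0.0146]]
home [217.5 221.3] 0.83 [[0.4278 0.1762 0.016 ]]
home [336.8 249.9] 0.78 [[ 0.5882 -0.1406  0.0205]]
push_face [334.1 315.8] 0.87 [[ 0.4329 -0.2818  0.0048]]
push_face [318.8 257. ] 0.78 [[ 0.5223 -0.138   0.0372]]
push_face [276.2 272.5] 0.72 [[ 0.4097 -0.0991  0.0309]]
bar_top [171.3 210.4] 0.8 [[0.3426 0.2716 0.0467]]
bar_top [297.8 241.8] 0.7 [[ 0.5195 -0.0611  0.0401]]
jaw_foot [338.1 242.9] 0.97 [[ 0.6137 -0.1213  0.0164]]
jaw_foot [314.5 193.2] 0.72 [[0.7221 0.0822 0.0142]]
jaw_foot [225.5 213.9] 0.61 [[0.4525 0.1687 0.0339]]
```

```bash
python3 - <<'E'
import cv2
a=cv2.imread('pics/top0.png')[170:360,190:440];cv2.imwrite('pics/c1.png',cv2.resize(a,None,fx=3.1,fy=3.1,interpolation=2))
E
```

```text
(no output)
```

View pics/c1.png

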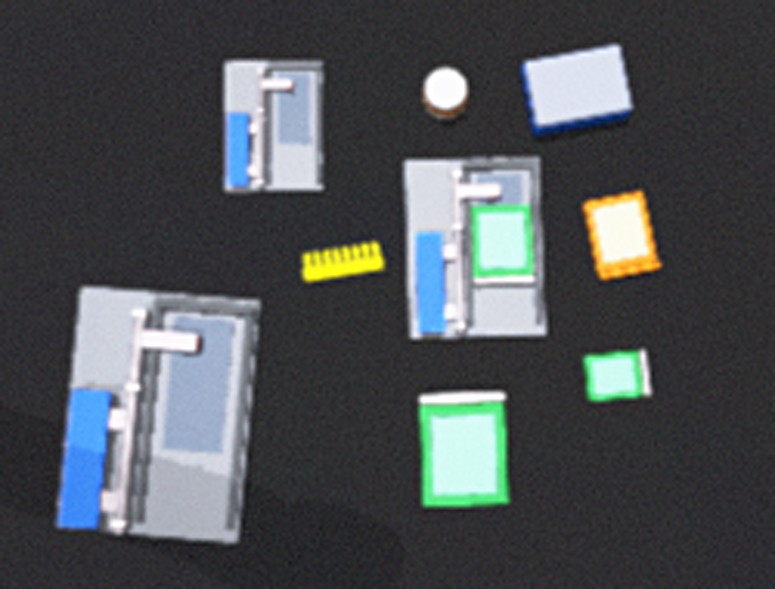

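View pics/side0.png

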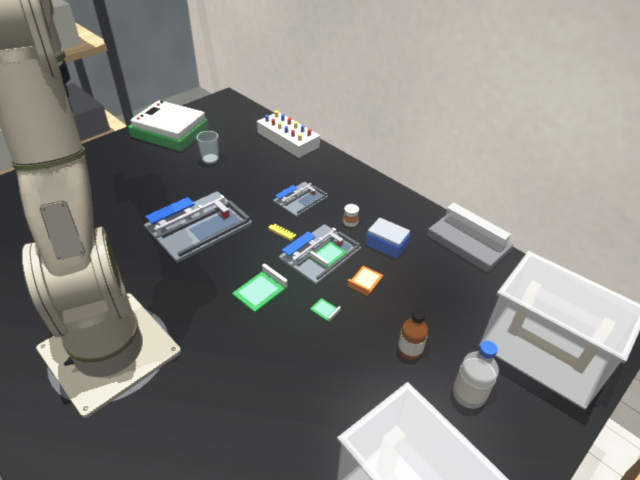

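```bash
cat >> h.py <<'E'
from scipy.optimize import minimize
def T(p,P):
    P=np.atleast_2d(P).astype(float); a=p[2]; c,s=np.cos(a),np.sin(a)
    return np.c_[p[0]+c*P[:,0]-s*P[:,1],p[1]+s*P[:,0]+c*P[:,1],P[:,2]]
def inv(p,P):
    P=np.atleast_2d(P).astype(float)-[p[0],p[1],0]; a=p[2]; c,s=np.cos(a),np.sin(a)
    return np.c_[c*P[:,0]+s*P[:,1],-s*P[:,0]+c*P[:,1],P[:,2]]
def box(x0,x1,y0,y1,z0,z1): return np.array([[x,y,z] for x in(x0,x1) for y in(y0,y1) for z in(z0,z1)])/1000
def fit(p0,bx,views,K=8):
    # views: list (mask,calib): maximise overlap of the hull of the projected box with the mask
    def cost(p):
        t=0
        for m,c in views:
            q=proj(T(p,bx),c); o=np.array([q[:,0].mean()-60,q[:,1].mean()-60]).round()
            h=cv2.convexHull(((q-o+.5)*K).astype(np.float32))
            im=np.zeros((120*K,120*K),np.uint8); cv2.fillConvexPoly(im,h.round().astype(np.int32),1)
            mm=m[int(o[1]):int(o[1])+120,int(o[0]):int(o[0])+120].astype(float)
            f=cv2.resize(im.astype(np.float32),(120,120),interpolation=cv2.INTER_AREA)
            t+=np.abs(f-mm).sum()/mm.sum()
        return t
    s=np.array([[0,0,0],[.01,0,0],[0,.01,0],[0,0,.1]])+p0
    r=minimize(cost,p0,method='Nelder-Mead',options=dict(initial_simplex=s,xatol=1e-5,fatol=1e-5))
    return r.x,r.fun
E
python3 - <<'E'
from h import *
S={}
for n in('top','side'):
    z=np.load(n+'0.npz');S[n]=(z['im'],z['d'],manip.get_calibration(n))
def blob(n,cond,seed):
    im,d,c=S[n]; hsv=cv2.cvtColor(im,cv2.COLOR_RGB2HSV).astype(int)
    m=cond(hsv).astype(np.uint8); _,L,st,ce=cv2.connectedComponentsWithStats(m)
    u=proj([seed],c)[0]; k=1+np.argmin(np.hypot(*(ce[1:]-u).T)+1e3*(st[1:,4]<40)); return L==k
blue=lambda h:(abs(h[...,0]-110)<15)&(h[...,1]>150)&(h[...,2]>90)
V=[(blob(n,blue,(.52,-.06,.035)),S[n][2]) for n in S]
print([v[0].sum() for v in V])
bar=box(-105,-5,60,88,32,38)
for vs in(V[:1],V[1:],V): print('bar',fit(np.array([.57,-.13,0.05]),bar,vs))
# stand by trace, with network
for n in('top','side'):
    im,d,c=snap(n); 
    for r in manip.trace('stand',n):
        px=np.argwhere(r['pixels'])[:,::-1]; ctr=w([px.mean(0)],d,c)[0]
        if np.hypot(*(ctr[:2]-[.56,-.11]))<.06:
            pts=inv((0,0,0),w(px,d,c)); 
            print(n,r['p'],ctr,px.shape,fit(np.array([.57,-.13,.03]),box(-110,72,-40.5,96.5,0,16),[(r['pixels'],c)]))
    for t in('cassette',):
      for r in manip.trace(t,n):
        px=np.argwhere(r['pixels'])[:,::-1]; ctr=w([px.mean(0)],d,c)[0]
        if np.hypot(*(ctr[:2]-[.57,-.13]))<.04:
            P=w(px,d,c); print('cas',n,r['p'],ctr,P[:,0].min(),P[:,0].max(), P[:,1].min(),P[:,1].max())
            np.savez('cas_'+n,P=P)
E
```

```text
[np.int64(227), np.int64(282)]
bar (array([ 0.57949178, -0.13473443,  0.07216453]), np.float64(0.29164372246696035))
bar (array([ 0.58177499, -0.13032815,  0.06093105]), np.float64(0.16345301418439717))
bar (array([ 0.5805668 , -0.13262686,  0.05594325]), np.float64(0.5396007123441747))
top 0.71 [ 0.56270084 -0.13717312  0.02474963] (505, 2) (array([ 0.57177891, -0.13014287,  0.02710045]), np.float64(3.9750928217821784))
top 0.59 [ 0.55820429 -0.10424342  0.02095974] (2133, 2) (array([ 0.57946312, -0.13608562,  0.03071357]), np.float64(0.2575744256915143))
cas top 0.98 [ 0.56114444 -0.13715105  0.02558788] 0.42453667135512413 0.601947443978159 -0.16658539129037642 -0.0799917989303656
side 0.65 [ 0.54381667 -0.11592544  0.02212667] (2365, 2) (array([ 0.57961003, -0.13497786,  0.02623222]), np.float64(0.2878765856236786))
cas side 0.87 [ 0.55582938 -0.13656768  0.02181184] -0.14197017701188133 0.608598348989838 -0.7790639814373428 -0.0992726267634294
```

```bash
python3 - <<'E'
from h import *
p=np.array([.580,-.135,.029])
for n in('top','side'):
    P=inv(p,np.load(f'cas_{n}.npz')['P'])*1000; P=P[(P[:,2]>0)&(P[:,2]<60)]
    print(n,np.percentile(P,[1,3,50,97,99],axis=0).round(1).tolist()); q=P[P[:,2]>28]; print(len(q),q.mean(0).round(1) if len(q) else '')
o=manip.get_obs(); Rt=R.from_quat(o['ee_rot']); print(o['clock'])
t=T(p,[[-.100,.030,.12]])[0]; print('target',t)
print('shift units',(Rt.inv().apply(t-o['position'])/.05).round(2))
# tool y along stand +y: goal axes
a=p[2]; y=np.array([-np.sin(a),np.cos(a),0]); z=np.array([0,0,-1.]); G=R.from_matrix(np.c_[np.cross(y,z),y,z])
print('turn units',((Rt.inv()*G).as_rotvec(degrees=True)/8).round(2))
E
```

```text
top [[-57.9, -30.9, 12.5], [-57.5, -30.4, 14.8], [-19.1, -2.2, 20.9], [19.0, 25.9, 36.0], [21.5, 26.9, 38.3]]
49 [-46.9  -1.1  33.7]
side [[-60.1, -31.3, 12.3], [-59.2, -30.0, 14.3], [-23.4, -1.1, 20.9], [19.4, 31.1, 35.6], [22.2, 33.8, 37.5]]
77 [-56.4  -2.3  33.3]
1.2
target [ 0.47917217 -0.10791221  0.12      ]
shift units [ -9.66 -10.7    2.51]
turn units [ 0.   -0.   -3.11]
```

```bash
python3 -m pendant '[[-0.4,-0.45,0,0,0,-0.2,0.76],[-1.1,-1.25,0,0,0,-0.5,0.76],[-1.9,-2.1,0,0,0,-0.8,0.76],[-2.7,-3,0,0,0,-1.1,0.76],[-3.5,-3.9,0,0,0,-1.4,0.76],[-4.3,-4.7,0,0,0,-1.8,0.76],[-5.1,-5.6,0,0,0,-2.2,0.76],[-5.9,-6.5,0,0,0,-2.6,0.76],[-6.6,-7.3,0,0,0,-3.1,0.76],[-7.2,-8,0,0,0,-3.1,0.76]]'
cat > go.py <<'E'
from h import *
import sys
p=np.array([.580,-.135,.029])
def go(x,y,ztip,reach=.014):
    o=manip.get_obs(); Rt=R.from_quat(o['ee_rot']); t=T(p,[[x/1000,y/1000,ztip/1000+reach]])[0]
    print('t',o['clock'],'tcp in stand mm',(inv(p,o['position'])[0]*1000).round(1),'F',np.round(o['ft_force'],2),'w',round(o['grip_width'],3),round(o['grasp_force'],2))
    print('shift units',(Rt.inv().apply(t-o['position'])/.05).round(3))
    a=p[2]; yv=np.array([-np.sin(a),np.cos(a),0]); z=np.array([0,0,-1.]); G=R.from_matrix(np.c_[np.cross(yv,z),yv,z])
    print('turn units',((Rt.inv()*G).as_rotvec(degrees=True)/8).round(2))
if __name__=='__main__': go(*map(float,sys.argv[1:]))
E
python3 go.py -100 32 90
```

```text
clock: 2.45
position: [0.42, 0.0626, 0.2456]
ee_rot: [-0.014, 1.0, 0.0, 0.0]
ft_force: [0.6, 0.6, 0.7]
grip_width: 0.884
grasp_force: 0.0
t 2.45 tcp in stand mm [-154.3  202.1  245.6] F [0.65 0.57 0.74] w 0.884 0.0
shift units [-1.089 -3.403  2.831]
turn units [ 0.01  0.01 -0.01]
```

```bash
python3 -m pendant '[[-0.1,-0.5,0,0,0,0,0.76],[-0.3,-1.2,0,0,0,0,0.76],[-0.5,-1.9,0.3,0,0,0,0.76],[-0.8,-2.6,0.8,0,0,0,0.76],[-1.05,-3.1,1.4,0,0,0,0.76],[-1.09,-3.4,2,0,0,0,0.76],[-1.09,-3.4,2.4,0,0,0,0.76],[-1.09,-3.4,2.83,0,0,0,0.76],[-1.09,-3.4,2.83,0,0,0,0.76],[-1.09,-3.4,2.83,0,0,0,0.76]]'
python3 go.py -97 32 45
python3 - <<'E'
from h import *
p=np.array([.580,-.135,.029])
im,d,c=snap('side'); u=proj(T(p,[[-.05,.03,.04]]),c)[0].astype(int)
a=im[u[1]-75:u[1]+75,u[0]-100:u[0]+100,::-1]; cv2.imwrite('pics/s1.png',cv2.resize(a,None,fx=4,fy=4,interpolation=2))
print(u)
# finger points: depth points above z .07 near TCP
for n in('side','top'):
    im,d,c=snap(n) if n=='top' else (im,d,c)
    yy,xx=np.mgrid[0:480,0:640]; px=np.c_[xx.ravel(),yy.ravel()]; P=inv(p,w(px,d,c))*1000
    k=(abs(P[:,0]+100)<40)&(abs(P[:,1]-32)<75)&(P[:,2]>70)&(P[:,2]<125); Q=P[k]
    for s in(Q[Q[:,1]>32],Q[Q[:,1]<32]): print(n,len(s),np.percentile(s,[2,50,98],axis=0).round(1).tolist() if len(s) else '')
E
```

```text
clock: 3.7
position: [0.4791, -0.1039, 0.1046]
ee_rot: [-0.014, 1.0, 0.0, 0.0]
ft_force: [0.4, 0.3, -0.9]
grip_width: 0.88
grasp_force: 0.0
t 3.7 tcp in stand mm [-100.    34.   104.6] F [ 0.42  0.26 -0.87] w 0.88 0.0
shift units [-0.058 -0.041  0.913]
turn units [ 0.    0.01 -0.01]
[312 248]
side 60 [[-111.9, 69.1, 102.1], [-103.1, 72.0, 112.8], [-88.4, 84.6, 124.1]]
side 48 [[-111.5, -18.8, 102.7], [-106.5, -12.9, 115.0], [-93.5, -4.9, 124.0]]
top 0 
top 0
```

View pics/s1.png

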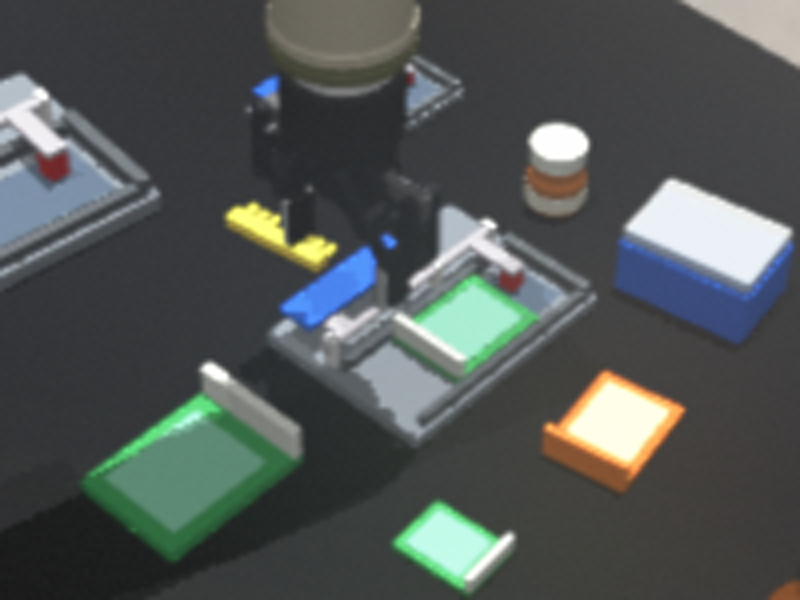

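```bash
python3 -m pendant '[[0,-0.02,0.3,0,0,0,0.76],[0,-0.02,0.7,0,0,0,0.76],[0,-0.02,1,0,0,0,0.76],[0,-0.02,1.15,0,0,0,0.76],[0,-0.02,1.22,0,0,0,0.76],[0,-0.02,1.28,0,0,0,0.76],[0,-0.02,1.34,0,0,0,0.76],[0,-0.02,1.38,0,0,0,0.76],[0,-0.02,1.4,0,0,0,0.76],[0,-0.02,1.4,0,0,0,0.76]]'
python3 go.py -97 32 28 .0025
```

```text
clock: 5.05
position: [0.4787, -0.104, 0.034]
ee_rot: [-0.014, 1.0, 0.001, -0.0]
ft_force: [-4.3, 3.8, 6.0]
grip_width: 0.881
grasp_force: 3.4
t 5.05 tcp in stand mm [-100.4   33.9   34. ] F [-4.27  3.8   6.02] w 0.881 3.44
shift units [-0.067 -0.039  0.07 ]
turn units [ 0.01 -0.   -0.01]
```

```bash
python3 - <<'E'
from h import *
p=np.array([.580,-.135,.029])
im,d,c=snap('side'); u=proj(T(p,[[-.05,.03,.04]]),c)[0].astype(int)
a=im[u[1]-50:u[1]+50,u[0]-65:u[0]+65,::-1]; cv2.imwrite('pics/s2.png',cv2.resize(a,None,fx=6,fy=6,interpolation=2))
o=manip.get_obs();print(o['ft_force'],o['torque'])
m=cv2.cvtColor(im,cv2.COLOR_RGB2HSV).astype(int)
yy,xx=np.nonzero((abs(m[...,0]-110)<15)&(m[...,1]>150)&(m[...,2]>90)); P=inv(p,w(np.c_[xx,yy],d,c))*1000
P=P[(P[:,0]>-110)&(P[:,0]<0)&(P[:,1]>55)&(P[:,1]<95)]; 
for lo in range(-110,0,20):
    q=P[(P[:,0]>=lo)&(P[:,0]<lo+20)]; print(lo,len(q),q.mean(0).round(1) if len(q) else '')
E
```

```text
[-3.79398039  4.87117639  5.7570978 ] [1.06591588 0.81768408 0.20582951]
-110 20 [-98.9  65.7  32.6]
-90 36 [-79.5  69.6  30.5]
-70 12 [-66.1  79.2  26.8]
-50 0 
-30 3 [-14.3  64.3  33.7]
-10 1 [-9.6 66.3 31.8]
```

View pics/s2.png

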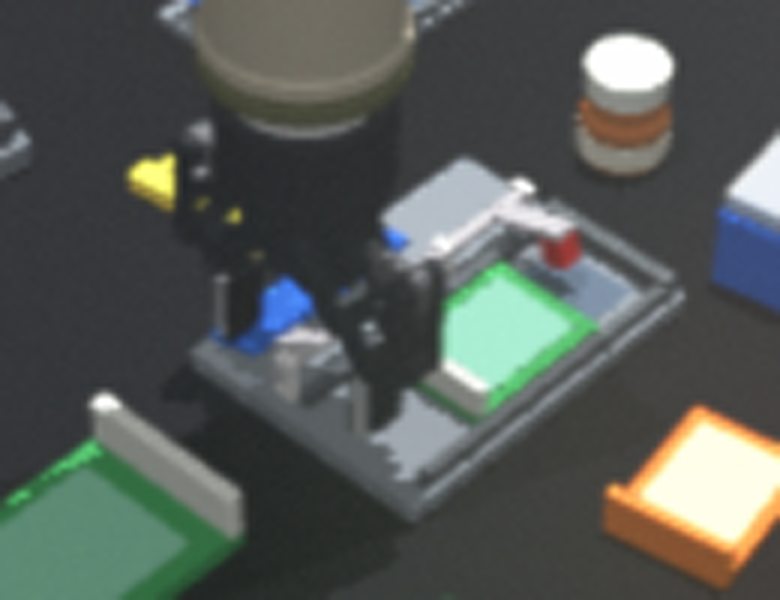

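```bash
python3 -m pendant '[[0,-0.02,0.03,0,0,0,0.76],[-0.1,-0.02,0.03,0,0,0,0.76],[-0.25,-0.02,0.03,0,0,0,0.76],[-0.4,-0.02,0.03,0,0,0,0.76],[-0.55,-0.02,0.03,0,0,0,0.76],[-0.67,-0.02,0.03,0,0,0,0.76],[-0.78,-0.02,0.03,0,0,0,0.76],[-0.89,-0.02,0.03,0,0,0,0.76],[-1,-0.02,0.03,0,0,0,0.76],[-1.1,-0.02,0.03,0,0,0,0.76]]'
python3 go.py -31 32 28 .0025
```

```text
clock: 6.35
position: [0.5328, -0.1039, 0.0324]
ee_rot: [-0.014, 1.0, 0.001, -0.001]
ft_force: [-8.7, 3.5, 8.7]
grip_width: 0.881
grasp_force: 5.2
t 6.35 tcp in stand mm [-46.3  32.4  32.4] F [-8.69  3.5   8.73] w 0.881 5.16
shift units [-0.305 -0.008  0.037]
turn units [ 0.01 -0.02 -0.01]
```

```bash
cat > look.py <<'E'
from h import *
import sys
p=np.array([.580,-.135,.029])
im,d,c=snap('side'); u=proj(T(p,[[-.02,.01,.03]]),c)[0].astype(int)
a=im[u[1]-50:u[1]+50,u[0]-65:u[0]+65,::-1]; cv2.imwrite(f'pics/{sys.argv[1]}.png',cv2.resize(a,None,fx=6,fy=6,interpolation=2))
for n in('side','top'):
    if n=='top': im,d,c=snap(n)
    h=cv2.cvtColor(im,cv2.COLOR_RGB2HSV).astype(int)
    yy,xx=np.nonzero((abs(h[...,0]-72)<15)&(h[...,1]>60)&(h[...,2]>80)); P=inv(p,w(np.c_[xx,yy],d,c))*1000
    P=P[(abs(P[:,0])<90)&(abs(P[:,1])<40)&(P[:,2]>5)&(P[:,2]<40)]
    if len(P): print(n,len(P),np.percentile(P,[1,3,97,99],axis=0).round(1).tolist())
    else: print(n,'none')
    if n=='side':
        yy,xx=np.nonzero(((h[...,0]<8)|(h[...,0]>172))&(h[...,1]>120)&(h[...,2]>50)); P=inv(p,w(np.c_[xx,yy],d,c))*1000
        P=P[(abs(P[:,0]-36)<20)&(abs(P[:,1])<30)&(P[:,2]>5)&(P[:,2]<60)]
        if len(P): print('red',len(P),np.percentile(P,[3,50,97],axis=0).round(1).tolist())
E
python3 look.py s3
```

```text
side 231 [[-36.4, -30.2, 11.6], [-35.2, -29.9, 13.5], [43.1, 13.1, 24.3], [44.4, 20.2, 25.6]]
red 22 [[28.3, 2.2, 32.8], [32.5, 5.0, 40.2], [42.0, 11.1, 45.9]]
top 34 [[33.7, -28.7, 11.9], [33.8, -28.7, 12.6], [47.8, -3.9, 24.8], [47.8, -3.8, 26.0]]
```

View pics/s3.png

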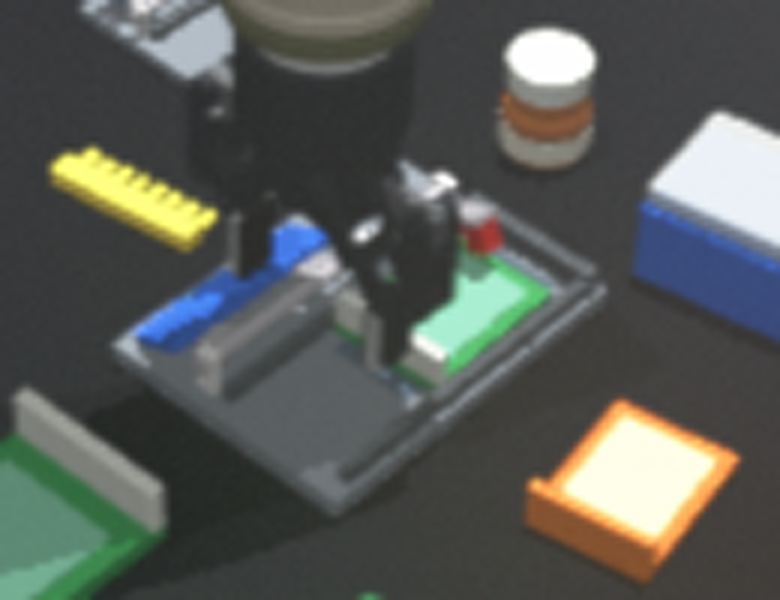

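```bash
python3 -m pendant '[[-0.06,0,0,0,0,0,0.76],[-0.12,0,0,0,0,0,0.76],[-0.18,0,0,0,0,0,0.76],[-0.22,0,0,0,0,0,0.76],[-0.25,0,0,0,0,0,0.76],[-0.27,0,0,0,0,0,0.76],[-0.28,0,0,0,0,0,0.76],[-0.29,0,0,0,0,0,0.76],[-0.3,0,0,0,0,0,0.76],[-0.3,0,0,0,0,0,0.76]]'
python3 go.py -31 32 28 .0025
```

```text
clock: 7.7
position: [0.5471, -0.1035, 0.0323]
ee_rot: [-0.014, 1.0, 0.001, -0.002]
ft_force: [-11.6, 3.0, 10.8]
grip_width: 0.884
grasp_force: 5.9
t 7.7 tcp in stand mm [-31.9  32.5  32.3] F [-11.59   2.96  10.84] w 0.884 5.92
shift units [-0.019 -0.01   0.035]
turn units [ 0.01 -0.02 -0.01]
```

```bash
python3 -m pendant '[[-0.01,0,0,0,0,0,0.76],[-0.02,0,0,0,0,0,0.76],[-0.03,0,0,0,0,0,0.76],[-0.04,0,0,0,0,0,0.76],[-0.05,0,0,0,0,0,0.76],[-0.06,0,0,0,0,0,0.76],[-0.06,0,0,0,0,0,0.76],[-0.06,0,0,0,0,0,0.76],[-0.06,0,0,0,0,0,0.76],[-0.06,0,0,0,0,0,0.76]]'
python3 go.py -31 32 28 .0025; python3 look.py s4
```

```text
clock: 8.95
position: [0.5476, -0.1036, 0.0319]
ee_rot: [-0.013, 1.0, 0.001, -0.004]
ft_force: [-23.2, 4.6, 21.3]
grip_width: 0.882
grasp_force: 12.5
t 8.95 tcp in stand mm [-31.5  32.4  31.9] F [-23.2    4.64  21.34] w 0.882 12.48
shift units [-0.01  -0.007  0.029]
turn units [ 0.02 -0.06 -0.02]
side 221 [[-21.7, -30.1, 12.4], [-20.0, -28.3, 13.7], [58.8, 11.5, 23.6], [61.2, 22.4, 24.8]]
red 8 [[32.5, 1.7, 35.5], [35.9, 4.4, 41.8], [39.2, 5.5, 46.2]]
top 9 [[56.3, -29.7, 10.7], [56.3, -29.6, 11.2], [60.4, -17.2, 21.4], [60.5, -16.7, 21.5]]
```

View pics/s4.png

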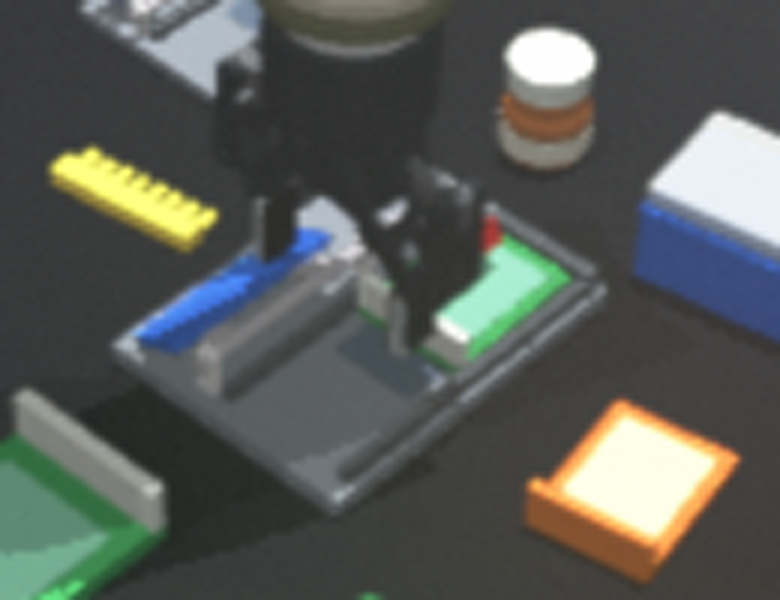

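```bash
python3 -m pendant '[[0.04,0,0,0,0,0,0.76],[0.08,0,0,0,0,0,0.76],[0.12,0,0,0,0,0,0.76],[0.14,0,0,0,0,0,0.76],[0.14,0,-0.06,0,0,0,0.76],[0.14,0,-0.13,0,0,0,0.76],[0.14,0,-0.22,0,0,0,0.76],[0.14,0,-0.4,0,0,0,0.76],[0.14,0,-0.8,0,0,0,0.76],[0.14,0,-1.4,0,0,0,0.76]]'
python3 -m pendant '[[0,0,-0.5,0,0,0,0.76],[0,0,-1,0,0,0,0.76],[0.5,0,-1.5,0,0,0,0.76],[1,0,-1.5,0,0,0,0.76],[1.5,0,-1.5,0,0,0,0.76],[2,0,-1.5,0,0,0,0.76],[2,0,-1.5,0,0,0,0.76],[2,0,-1.5,0,0,0,0.76],[2,0,-1.5,0,0,0,0.76],[2,0,-1.5,0,0,0,0.76]]'
python3 go.py -31 32 28 .0025; python3 look.py s5
```

```text
clock: 10.3
position: [0.5439, -0.1042, 0.1026]
ee_rot: [-0.013, 1.0, -0.0, -0.001]
ft_force: [0.2, -0.4, -0.2]
grip_width: 0.882
grasp_force: 0.0
clock: 11.55
position: [0.445, -0.1068, 0.1772]
ee_rot: [-0.014, 1.0, -0.0, -0.0]
ft_force: [-0.1, 0.4, 0.5]
grip_width: 0.883
grasp_force: 0.0
t 11.55 tcp in stand mm [-134.1   32.1  177.2] F [-0.11  0.43  0.55] w 0.883 0.0
shift units [-2.063  0.003  2.933]
turn units [-0.   -0.   -0.01]
side 275 [[-22.8, -29.3, 12.8], [-21.7, -28.2, 13.9], [58.4, 32.3, 24.4], [60.1, 33.7, 25.1]]
red 10 [[27.4, 0.8, 27.2], [28.6, 3.0, 30.1], [33.1, 8.5, 35.1]]
top 283 [[-12.4, -31.4, 10.1], [-10.4, -29.2, 13.1], [59.5, 30.9, 26.5], [60.2, 31.4, 28.6]]
```

View pics/s5.png

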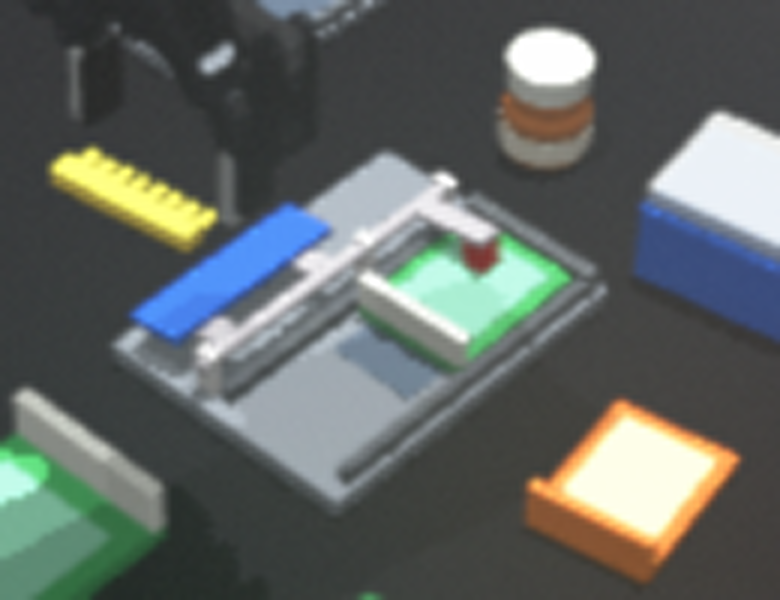

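The cassette is against the end stop with the red foot on its plate. The bar is up and the gripper is clear, so I'm handing in.

```bash
python3 -c "
from workcell import manip
print(manip.hand_in())"
```

```text
the job is handed in; nothing more can be done
None
```

Handed in at about 11.7 s on the robot clock: the last picture shows the green cassette against the end stop, clamped by the red jaw, with the bar up and the arm clear; the hand-in returned no verdict.

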